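# Swing the transport tray into its dock, latch, clear and load it

### The arm

A 7-joint arm with a two-finger parallel gripper is mounted at the origin on a cart in front of the work surface, level with it; the furniture and walls round the work are solid. World frame = base frame: x ahead of the robot, y to its left, z up, the work surface at z = 0. Lengths are in m, angles in rad, forces in N, time in s.
With the tool pointing down it reaches from about 0.425 to 0.925 m from the base axis. Payload 6.8 kg.
Tool frame: the origin (TCP) lies on the front face of the gripper's body, between the roots of the fingers; the fingertips stand 73 mm ahead of it and the grasp point (between the pads) lies 54 mm ahead of it (env.nose_length is the distance from the TCP to the fingertips, in m); z points along the fingers, y is the line along which they close (so a half turn about z gives the same grasp; the last joint's range is limited). The gripper opens to 85 mm and grips with 20 to 120 N. Pads are 22 mm wide; open, the fingers measure 114 mm over their backs; the gripper's body (76 mm by 85 mm) begins 54 mm behind the grasp point. The pads swing forward as they close: fully open they stand 13 mm farther back than shut.
Start: joints at [-1.371, 0.477, 0.022, 1.555, -0.011, 1.109, -0.083], TCP at [0.204, 0.643, 0.304] pointing down, gripper open.
Joint ranges: [-2.96, 2.96], [-0.34, 2.1], [-1.41, 1.46], [0.24, 2.44], [-1.37, 4.51], [0.17, 1.92], [-2.96, 2.96]. Speed limits (rad/s): [2.39, 2.39, 3.14, 3.14, 3.14, 3.14, 3.14].

### API

Orientations are given as a unit quaternion [w, x, y, z].
In Python, from cell import env, kin, camera, calibration, job gives the robot as it stands. The module is installed in compiled form; this text tells all that it offers. Calls block until the motion is done:
- env.reach(position, orientation): joint-space move of the TCP to a pose.
- env.movel(position, velocity=0.15, rot=None, stop_force=None): straight line of the TCP; rot=None keeps the orientation; velocity is the mean speed in m/s. With stop_force (N) it stops when the force on the tool has changed by that much, and returns True; else False.
- env.goto_joints(angles): joint-space move.
- env.grip(opening, f_grip=None): finger opening in m; f_grip is the grip in N (None keeps the last); returns when the fingers have stopped.
- env.dwell(seconds).
- kin.inverse_kinematics(position, orientation): joint angles nearest the present ones, or None.
- env.get_state(): the state.
- camera(name): name is "scene" or "top"; returns (picture, depth): 420x560x3 uint8, blue, green, red; 420x560 float32, m along the optical axis (not along the pixel's ray), 0 where there is no reading.
- calibration(name): a dict with "fx", "fy", "cx", "cy" (pixels), "rvec" (rotation vector, rad) and "tvec" (3), from world to camera coordinates, as OpenCV has them. Camera axes: x right, y down, z forward; pixel columns grow to the right and rows downward; lengths in m; the calibration is good to about 2 mm. A picture is of the moment at which its call begins. calibration takes no time and is no camera call.
A pose or a line that the arm cannot do raises env.PlanningError and nothing moves.
- job.job_done(): hands the job in; it is judged then, once.
The state is a dict: "time": time; "qpos": joint angles; "joint_velocities": joint speeds; "joint_torque": joint torques, N m; "tcp_pos": TCP position; "orientation": TCP orientation; "force": force on the tool from outside, world axes, zero at the start; "torque": the same for the moment, N m; "opening": finger opening in m; "gripper_force": force on a finger pad.
Only numpy, scipy, OpenCV 4.12 (cv2) and the standard library are available. Lean on these libraries where they do the work, as an engineer would, in place of code of your own. Each camera call takes 0.05 s, during which the arm holds its last target. There are 200 camera calls.

### The job

Push the grey tray a quarter turn (counter-clockwise seen from above) round the steel post in its corner pocket, keeping it flat on the bench and that pocket at the post, until its side lies against the rubber-faced stop; then swing the red latch fully across its near end. Take the flow meter that was left in the tray out and lay it flat on the bare bench beside the tray, then stack all the closed blue and white vial cases flat in one square column in the middle of the docked tray, long sides along the tray's long sides; leave the sand timer and the round tin behind the dock where they are.

Things in the scene. Friction and masses are not known exactly. Their poses are not given: they have to be found in the camera images.
- dock: Round steel post, 22 mm in diameter, 50 mm high, with the stop and latch base that belong to it, all screwed to the bench. Origin: on the post's axis at bench height; x runs from the post away from the robot, y to the left, z up. In this frame the docked tray covers x -0.157 to 0.013, y -0.127 to 0.013.
- stop (a point): Middle of the stop's rubber face at bench height; the stop is an aluminium angle, 66 mm long along x, 34 mm high, whose face looks to +y at dock y = -0.1285, from dock x = -0.155 to -0.089; its foot reaches to dock y = -0.18.
- bay (a point): The point on the bench over which the tray's centre stands when docked (dock frame x -0.072, y -0.057). Axes as the dock's.
- tray: Grey open plastic tray, 0.6 kg, 170 x 140 x 28 mm, walls 4, floor 5 mm. A 24 x 24 mm recess is cut from each corner over the full height, so end walls are 92 mm long, side walls 122. Origin: centre of underside; x along its length, y its width, z up. At the start it lies left of the post, its +x +y recess on the post, turned about -90 degrees from the dock's axes; docked, the axes agree.
- tray_pocket (a point): The point of the tray that is on the post's axis when the +x +y recess bears on the post (tray frame x 0.072, y 0.057). Pushing the outside of the tray's -x end wall, near that wall's -y end, and following round the post turns the tray home and keeps the recess on the post.
- latch (a joint): Red flat lever on an upright hinge at dock frame x -0.171, y -0.143. At 0 it points back and to the right, clear of the tray (210 degrees from the dock's +x towards +y); it closes clockwise seen from above; 2.1 = fully closed, lying across the tray's near (-x) end wall, 5 mm clear of it. Stays where it is left (friction 0.05 N m).
- flow_meter: Grey hand-held flow meter with keys, 118 x 62 x 28 mm, lying loose in the middle of the tray at the start, its length along the tray's. Origin: centre of the underside; x along its length, y across its 62 mm width, z up.
- latch_knob (a point): Centre of the black round knob on the latch lever's end: upright, 17 mm in diameter, from 32 to 64 mm above the bench, centre 50 mm above the bench, 56 mm from the hinge; it can be gripped from above or pushed.
- case_1: Closed vial case, white lid on blue base, 100 x 56 x 36 mm, 0.16 kg, flat top and bottom; all alike. Origin: centre of the underside; x along its 100 mm length, y across its 56 mm width, z up. Three to five of the cases are there; None if absent. They lie flat on the bench, right and near left of the dock.
- case_2: Closed vial case, white lid on blue base, 100 x 56 x 36 mm, 0.16 kg, flat top and bottom; all alike. Origin: centre of the underside; x along its 100 mm length, y across its 56 mm width, z up. Three to five of the cases are there; None if absent. They lie flat on the bench, right and near left of the dock.
- case_3: Closed vial case, white lid on blue base, 100 x 56 x 36 mm, 0.16 kg, flat top and bottom; all alike. Origin: centre of the underside; x along its 100 mm length, y across its 56 mm width, z up. Three to five of the cases are there; None if absent. They lie flat on the bench, right and near left of the dock.
- case_4: Closed vial case, white lid on blue base, 100 x 56 x 36 mm, 0.16 kg, flat top and bottom; all alike. Origin: centre of the underside; x along its 100 mm length, y across its 56 mm width, z up. Three to five of the cases are there; None if absent. They lie flat on the bench, right and near left of the dock.
- case_5: Closed vial case, white lid on blue base, 100 x 56 x 36 mm, 0.16 kg, flat top and bottom; all alike. Origin: centre of the underside; x along its 100 mm length, y across its 56 mm width, z up. Three to five of the cases are there; None if absent. They lie flat on the bench, right and near left of the dock.
- sand_timer: Sand timer with green ends and clear glass, 42 x 42 x 104 mm, standing behind the dock; leave it alone. Origin: centre of the underside.
- septa_tin: Flat round metal tin, 67 mm across, 26 mm high, lying behind the dock; leave it alone. Origin: centre of the underside.
Not all that is in view belongs to the job. Leave any yellow look-alike of the case_3 alone.

How it is judged:
On the way, in this order (a step that is already met when the one before it is completed fails the run):
1. the tray has been turned home: square to the dock against the stop, its pocket at the post (horizontal distance between tray and bay below 0.012 m and angle between the x axis of tray and the x axis of dock, either way round below 0.06 rad and horizontal distance between tray_pocket and dock below 0.012 m), for 0.2 s.
2. the latch is fully closed across the end of the docked tray (all of step 1 and value of joint latch above 1.95 rad), for 0.2 s.
At the end, for the whole second after the job is handed in: Tray docked (centre within 12 mm of its bay, pocket within 12 mm of the post, 0.06 rad); latch over 1.95 rad; flow meter flat on the bench; every case present flat and at rest in one column, within 18 mm of the tray's centre, 14 mm of each other and 0.13 rad of the tray's length (all of step 2 and linear speed of each of tray, flow_meter, case_1, case_2, case_3, case_4, case_5 below 0.02 m/s and height (world z) of flow_meter below 0.003 m and angle between flow_meter's own z axis and vertical below 0.1 rad and horizontal distance between flow_meter and tray above 0.095 m and horizontal distance between each of case_1, case_2, case_3, case_4, case_5 and tray below 0.018 m and angle between the x axis of each of case_1, case_2, case_3, case_4, case_5 and the x axis of tray, either way round below 0.13 rad and angle between each of case_1, case_2, case_3, case_4, case_5's own z axis and vertical below 0.06 rad and horizontal distance between case_1 and case_2 below 0.014 m and horizontal distance between each of case_1, case_2 and case_3 below 0.014 m and horizontal distance between each of case_1, case_2, case_3 and case_4 below 0.014 m and horizontal distance between each of case_1, case_2, case_3, case_4 and case_5 below 0.014 m); the robot touches nothing.
It fails at once if the tray is lifted or tipped off the bench (origin over 20 mm up or tilted over 0.15 rad) (height (world z) of tray above 0.02 m or angle between tray's own z axis and vertical above 0.15 rad).
It fails at once if the tray's pocket leaves the post by more than 30 mm (horizontal distance between tray_pocket and dock above 0.03 m).
It fails at once if a bystander (sand timer, round tin) is moved more than 30 mm (distance of any of sand_timer, septa_tin from where it was at the start of the episode above 0.03 m).
Of case_1, case_2, case_3, case_4, case_5 only 3 to 5 are there at a start; the rules pass over those that are not, and their reading is None.
At some moment in a run one of case_1, case_3, case_5 may be knocked a few centimetres aside while the robot is not near it.
Once in a run the grip may slacken for a moment while it holds something.
It also fails if it takes over 210 s, if anything falls off the work surface, if the arm or the gripper's body presses on something with over 40 N, if the wrist force passes 120 N, or if a joint passes its speed limit or range.

## Working session

There is one attempt and no reset: what is moved stays moved. The work goes in short steps, each a Python script; the robot and the scene stay as the last script left them, time stands still between calls to the robot, and variables do not carry over. Pictures are saved under pics/ and viewed, at most 14 in all, crops included, and the job is handed in when it is done.

```bash
mkdir -p pics; ls
cat > h.py <<'E'
import numpy as np, cv2
from cell import env, kin, camera, calibration, job
def cam(n):
    c=calibration(n); K=np.array([[c['fx'],0,c['cx']],[0,c['fy'],c['cy']],[0,0,1.]])
    R=cv2.Rodrigues(np.array(c['rvec'],float))[0]; return K,R,np.array(c['tvec'],float).ravel()
def cloud(n,d):
    K,R,t=cam(n); v,u=np.indices(d.shape)
    P=np.stack([(u-K[0,2])/K[0,0]*d,(v-K[1,2])/K[1,1]*d,d],-1)
    return (P-t)@R
def project(n,P):
    K,R,t=cam(n); q=(np.atleast_2d(P)@R.T+t)@K.T; return q[:,:2]/q[:,2:]
def down(a):
    # tool pointing down; tool y axis (closing) along world angle a
    from scipy.spatial.transform import Rotation as Ro
    y=np.array([np.cos(a),np.sin(a),0]); z=np.array([0,0,-1.]); x=np.cross(y,z)
    q=Ro.from_matrix(np.stack([x,y,z],1)).as_quat(); return [q[3],q[0],q[1],q[2]]
E
python3 - <<'E'
from h import *
for n in('scene','top'):
    p,d=camera(n); cv2.imwrite(f'pics/{n}0.png',p); np.save(f'pics/{n}0.npy',d); K,R,t=cam(n); print(n,-R.T@t,K[0,0])
s=env.get_state(); print(s['time'],s['tcp_pos'],s['orientation'],s['opening'])
E
```

```text
pics
scene [-0.23005314 -0.96313324  1.0126973 ] 450.29877576198203
top [ 0.44123959 -0.0123471   1.20209214] 390.9133036171306
0.1 [0.20437301 0.64287662 0.3030189 ] [-6.51203151e-05  1.53296671e-01  9.88179854e-01 -8.37801934e-04] 0.0854286138106685
```

View pics/top0.png

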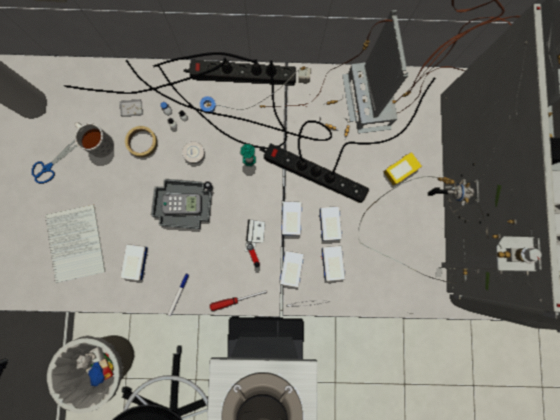

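View pics/scene0.png

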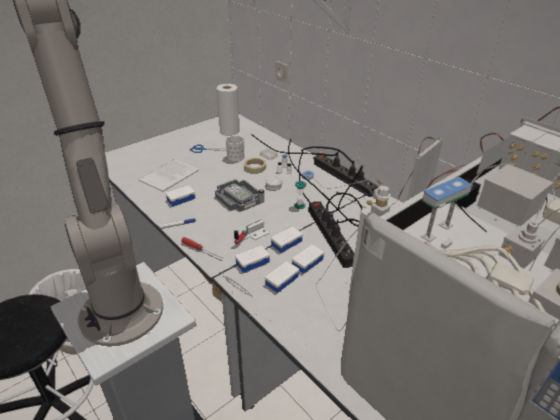

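The top view shows the tray with the meter at (183,205), the post at (208,187), the stop at (256,230) and the latch at (253,255). There are five cases at (291,218), (330,224), (291,270), (333,263) and (134,263). The yellow look-alike is at (403,168), the timer at (248,152) and the tin at (194,152).

```bash
cat >> h.py <<'E'
def rects(p,P,zlo,zhi,white=True,box=(0.2,1.0,-0.5,0.6),amin=60):
    """min-area rects of blobs within a height band; returns list of (x,y,ang of long side,L,W,zmean)"""
    m=(P[...,2]>zlo)&(P[...,2]<zhi)&(P[...,0]>box[0])&(P[...,0]<box[1])&(P[...,1]>box[2])&(P[...,1]<box[3])
    if white: m&=(p.min(-1)>150)
    n,l,st,_=cv2.connectedComponentsWithStats(m.astype(np.uint8),connectivity=4); o=[]
    for i in range(1,n):
        if st[i,4]<amin: continue
        q=P[l==i]; (c,(a,b),t)=cv2.minAreaRect(q[:,:2].astype(np.float32)); t=np.radians(t)
        if a<b: a,b,t=b,a,t+np.pi/2
        t=(t+np.pi/2)%np.pi-np.pi/2
        o.append(np.round([c[0],c[1],t,a,b,q[:,2].mean(),st[i,4]],4))
    return o
E
python3 - <<'E'
from h import *
p=cv2.imread('pics/top0.png'); d=np.load('pics/top0.npy'); P=cloud('top',d)
print('cases');[print(*r) for r in rects(p,P,.025,.045)]
print('all');[print(*r) for r in rects(p,P,.012,.12,False,(.3,.9,-.35,.4))]
# post
print('post');[print(*r) for r in rects(p,P,.038,.058,False,(.4,.75,.05,.3),5)]
print('flat bench z',np.median(P[280:300,100:160,2]))
hsv=cv2.cvtColor(p,cv2.COLOR_BGR2HSV); red=((hsv[...,0]<8)|(hsv[...,0]>172))&(hsv[...,1]>140)
q=P[red&(P[...,0]>.38)&(P[...,0]<.6)&(abs(P[...,1])<.1)]; print('red',q.min(0),q.max(0),q.mean(0))
for nm,c in(('stop',(256,230)),('knob',(250,245)),('tray',(183,205))): print(nm,P[c[1],c[0]])
c=cv2.resize(p[170:280,140:270],None,fx=6,fy=5.4,interpolation=cv2.INTER_CUBIC);cv2.imwrite('pics/c1.png',c)
E
```

```text
cases
0.77 0.2349 1.2777 0.0643 0.0551 0.0273 219.0
0.7263 -0.4045 -0.9606 0.0573 0.0313 0.0372 190.0
0.571 -0.0741 -0.0294 0.0986 0.0557 0.0372 591.0
0.5586 -0.1931 0.0959 0.0994 0.0558 0.0372 591.0
0.5312 0.0479 -0.0735 0.0629 0.0095 0.0346 65.0
0.4278 0.3936 -0.101 0.0997 0.0564 0.0369 640.0
0.4391 -0.2016 0.1195 0.1002 0.0552 0.0373 613.0
0.4195 -0.0767 -0.1411 0.0986 0.0563 0.0373 629.0
all
0.8812 -0.3102 -1.5412 0.0774 0.0386 0.064 380.0
0.8839 0.271 -1.4947 0.0202 0.0193 0.0368 66.0
0.8585 0.3035 1.5248 0.0207 0.0203 0.0366 66.0
0.8343 -0.1387 -1.2863 0.127 0.054 0.0733 180.0
0.7995 0.376 -0.0118 0.0937 0.0462 0.0234 180.0
0.7166 -0.1371 -1.5392 0.3304 0.1925 0.0464 2211.0
0.7683 0.2347 -0.2134 0.0659 0.0658 0.0258 381.0
0.7695 0.0616 -0.0012 0.0704 0.0407 0.0861 227.0
0.6069 0.2614 1.5134 0.1773 0.1456 0.0284 577.0
0.6051 0.2603 -1.5361 0.1173 0.0601 0.0304 793.0
0.5702 -0.073 -0.0251 0.1004 0.058 0.0369 633.0
0.5576 -0.1917 0.0794 0.1003 0.0598 0.0364 654.0
0.5303 0.0514 -0.0633 0.0653 0.0199 0.0326 143.0
0.457 0.0388 0.4461 0.0736 0.0191 0.0294 150.0
0.4275 0.3799 -0.0022 0.1001 0.0399 0.0349 481.0
0.4389 -0.1999 0.114 0.1 0.0589 0.0366 674.0
0.4192 -0.0755 -0.1397 0.0995 0.0587 0.0369 661.0
0.3153 0.1136 -1.2722 0.1033 0.0233 0.0207 206.0
post
0.7472 0.0605 -1.5227 0.0154 0.0031 0.0413 11.0
0.6615 0.181 -1.0961 0.0227 0.0225 0.0506 54.0
flat bench z 0.0010132820205489231
red [0.43569443 0.02461469 0.01660897] [0.47412295 0.05093597 0.06798123] [0.45424717 0.03713005 0.02439041]
stop [0.53256849 0.03228442 0.00717968]
knob [0.48560451 0.04808142 0.02804388]
tray [0.60063625 0.25349486 0.03194127]
```

View pics/c1.png

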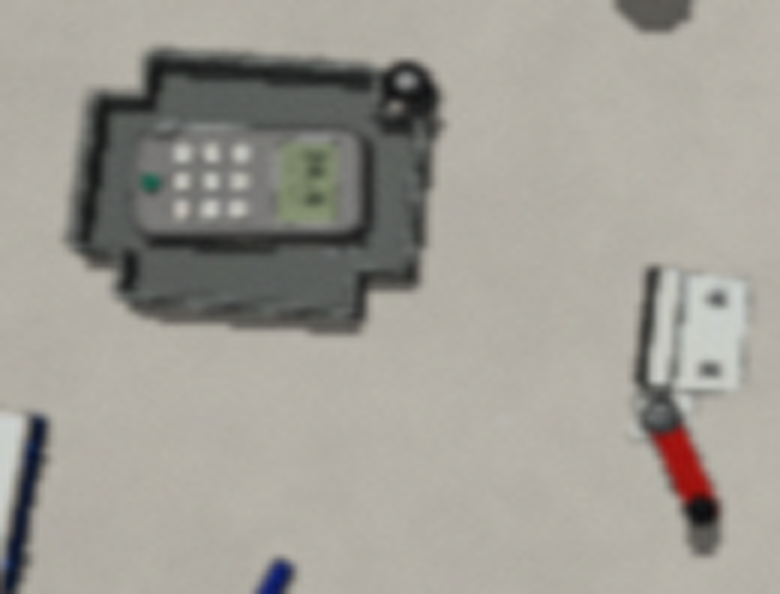

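```bash
cat >> h.py <<'E'
POST=np.array([.6615,.181]); YAW=-.067
def R2(a): return np.array([[np.cos(a),-np.sin(a)],[np.sin(a),np.cos(a)]])
def dock(xy): return POST+R2(YAW)@np.array(xy,float)
BAY=dock((-.072,-.057)); HINGE=dock((-.171,-.143))
def yaw_now():
    w,x,y,z=env.get_state()['orientation']; return np.arctan2(1-2*(x*x+z*z),2*(x*y-w*z))
def st():
    s=env.get_state(); print('t %.1f'%s['time'],np.round(s['tcp_pos'],4),'F',np.round(s['force'],1),'open %.4f gf %.1f q7 %.2f'%(s['opening'],s['gripper_force'],s['qpos'][6]))
E
cat > push.py <<'E'
from h import *
import sys
def tool(phi,gap): return dock(R2(phi)@np.array([-.157-.012-gap,-.089]))
Z=.085
for off in(0,np.pi/2,np.pi,-np.pi/2):
    qs=[kin.inverse_kinematics([*tool(p,.0),Z],down(YAW+p+off)) for p in(-1.57,-.8,0)]
    print(off,[None if q is None else round(q[6],2) for q in qs])
E
python3 push.py; python3 -c "
from h import *
print('yaw',yaw_now(),BAY,HINGE)
for off in(0,np.pi):
  qs=[]
  for th in np.radians([210,180,150,120,90])+YAW:
    k=HINGE+.056*np.array([np.cos(th),np.sin(th)]); q=kin.inverse_kinematics([*k,.11],down(th+np.pi/2+off)); qs.append(None if q is None else round(q[6],2))
  print(off,qs)"
```

```text
0 [np.float64(-1.8), np.float64(-1.05), np.float64(-0.03)]
1.5707963267948966 [np.float64(-0.47), np.float64(0.32), np.float64(1.3)]
3.141592653589793 [np.float64(0.9), np.float64(1.61), np.float64(2.59)]
-1.5707963267948966 [np.float64(2.24), np.float64(2.91), np.float64(-1.48)]
yaw 1.2629890724614676 [0.5858454  0.12894828] [0.48130983 0.04976927]
0 [np.float64(-0.78), np.float64(-1.2), np.float64(-1.3), np.float64(-1.88), np.float64(2.62)]
3.141592653589793 [np.float64(2.0), np.float64(1.43), np.float64(0.88), np.float64(0.38), np.float64(-0.06)]
```

```bash
cat > push.py <<'E'
from h import *
def tool(phi,gap): return dock(R2(phi)@np.array([-.157-.011-gap,-.089]))
def ori(phi): return down(YAW+phi+np.pi/2)
Z=.085; p0=-1.565
env.grip(0.0)
env.reach([*tool(p0,.03),.16],ori(p0)); st()
env.movel([*tool(p0,.03),Z],.15)
print(env.movel([*tool(p0,-.005),Z],.05,stop_force=3)); st()
# contact offset
c=R2(-YAW)@(np.array(env.get_state()['tcp_pos'][:2])-POST); c=R2(-p0)@c; print('contact tool in tray frame',c, 'Z',Z)
g=-.168-c[0]; g=max(g,-.004)
for p in np.linspace(p0,-.03,14)[1:]:
    env.movel([*tool(p,g),Z],.09,rot=ori(p))
st()
for p in np.arange(0.0,.08,.02):
    if env.movel([*tool(p,g),Z],.03,rot=ori(p),stop_force=12): print('stopped',p); break
st()
b,d=camera('top'); cv2.imwrite('pics/push.png',b); np.save('pics/push.npy',d)
cv2.imwrite('pics/c2.png',cv2.resize(b[170:280,170:300],None,fx=6,fy=5.4,interpolation=cv2.INTER_CUBIC))
P=cloud('top',d)
[print(*r) for r in rects(b,P,.02,.04,False,(.48,.7,.06,.25))]
E
python3 push.py
```

```text
t 2.6 [0.5836 0.3864 0.1604] F [-0.1  0.1 -0.9] open 0.0002 gf 0.0 q7 -0.51
True
t 3.8 [0.5833 0.3579 0.0851] F [-0.4  0.3 -1.1] open -0.0000 gf 0.0 q7 -0.46
contact tool in tray frame [-0.17178846 -0.08887757] Z 0.085
t 9.0 [0.4821 0.1095 0.085 ] F [-1.  -0.1  0. ] open -0.0004 gf 0.2 q7 1.00
t 10.2 [0.4866 0.0942 0.0841] F [-7.   4.  -2.8] open -0.0002 gf 3.7 q7 1.10
0.6253 0.1561 -0.968 0.1724 0.0857 0.0276 218.0
0.6023 0.1277 0.0467 0.0813 0.0603 0.0306 449.0
```

View pics/c2.png

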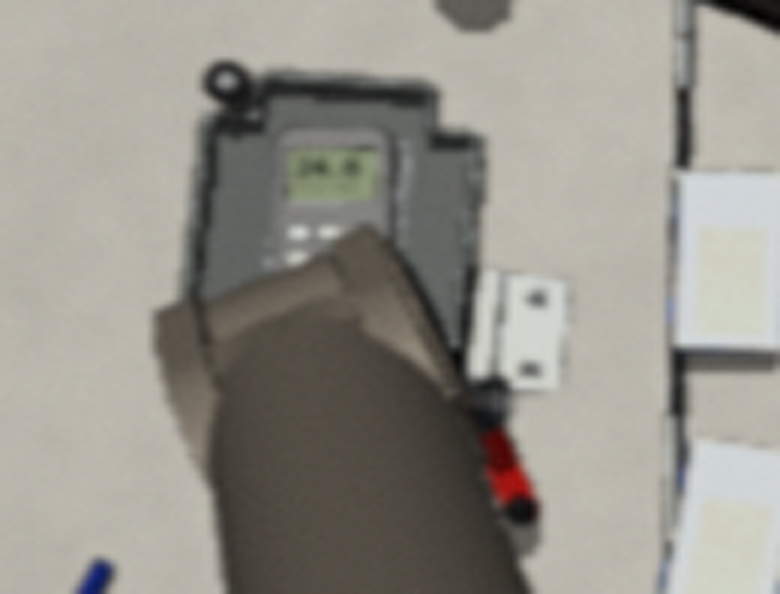

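The picture shows the tray swung home: the post is in its corner pocket at (228,82) and its right side is against the stop at (478,300). I'll back off, measure the tray, then close the latch.

```bash
cat > latch.py <<'E'
from h import *
def look(tag):
    b,d=camera('top'); cv2.imwrite(f'pics/{tag}.png',b); P=cloud('top',d)
    m=(P[...,2]>.018)&(P[...,2]<.04)
    l=[r for r in rects(b,P,.02,.04,False,(.48,.7,.06,.25))]
    [print(*r) for r in l]; return b,P
T=np.array(env.get_state()['tcp_pos'])
b=T.copy(); b[:2]-=.03*R2(YAW)@np.array([1,0]); env.movel(b,.15); b[2]=.16; env.movel(b,.3)
env.grip(.03)
def k(th,lead=0): 
    a=th+YAW; return HINGE+.056*np.array([np.cos(a),np.sin(a)])+lead*np.array([np.sin(a),-np.cos(a)])
def ori(th): return down(th+YAW+np.pi/2+np.pi)
th=np.radians(210); Z=.110
print('bay',BAY,'yaw',YAW)
env.reach([*k(th),.16],ori(th)); look('tray1')
print(env.movel([*k(th),Z],.1,stop_force=8)); st()
for a in np.radians(np.arange(200,89,-10)):
    env.movel([*k(a,.004),Z],.09,rot=ori(a))
st()
for a in np.radians([87,84,81,78,75]):
    if env.movel([*k(a,.004),Z],.04,rot=ori(a),stop_force=6): print('stopped',a); break
st()
T=np.array(env.get_state()['tcp_pos']); print('tool angle',np.degrees(np.arctan2(*(T[:2]-HINGE)[::-1])-YAW))
T[2]=.2; env.movel(T,.3)
env.reach([.5,-.1,.3],down(0)); st()
c,P=look('tray2')
cv2.imwrite('pics/c3.png',cv2.resize(c[170:280,170:300],None,fx=6,fy=5.4,interpolation=cv2.INTER_CUBIC))
E
python3 latch.py
```

```text
bay [0.5858454  0.12894828] yaw -0.067
0.584 0.1329 0.0147 0.1771 0.1428 0.0281 380.0
0.5838 0.127 0.0398 0.1164 0.0603 0.0308 776.0
False
t 12.7 [0.4313 0.0255 0.1101] F [-0.1 -0.3  0. ] open 0.0300 gf 0.0 q7 1.62
t 16.6 [0.4887 0.1053 0.1099] F [ 0.3 -0.4 -0. ] open 0.0298 gf 0.0 q7 -0.14
t 17.8 [0.4933 0.1023 0.108 ] F [-25.2   3.2  16.4] open 0.0301 gf 12.4 q7 -0.32
tool angle 80.99305949899646
t 19.2 [ 0.4997 -0.0987  0.2986] F [-0.5  0.5  0.6] open 0.0302 gf 0.0 q7 0.21
0.577 0.1327 0.0134 0.192 0.1425 0.0277 416.0
0.5836 0.127 0.0448 0.117 0.0607 0.0308 777.0
```

View pics/c3.png

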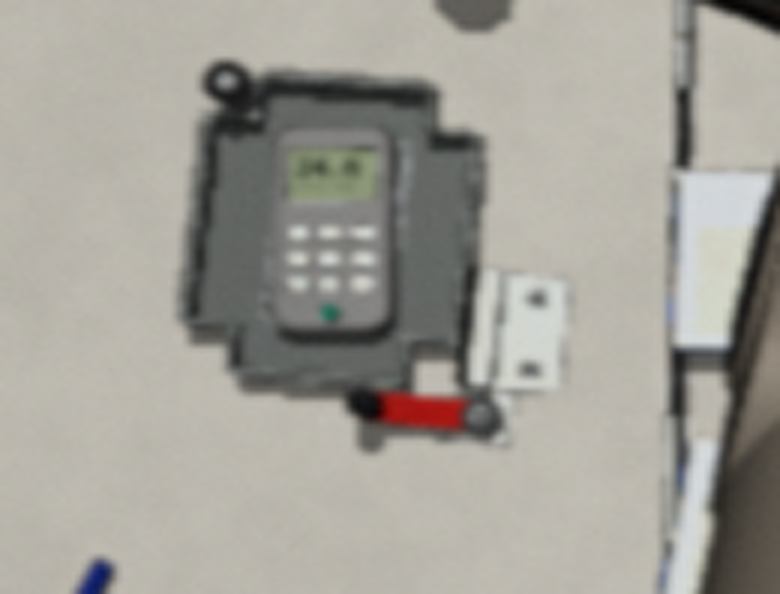

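The red latch now lies across the tray's near end, from the hinge at (480,415) to the knob at (365,403), and the tray is square against the stop. Next I'll take out the meter and fit the tray's outline.

```bash
cat >> h.py <<'E'
from scipy.optimize import least_squares
def grasp_yaw(x,y,z,yaw):
    """tool angle closing across a thing whose length lies at yaw, away from the last joint's limits"""
    c=[]
    for a in(yaw+np.pi/2,yaw-np.pi/2):
        q=kin.inverse_kinematics([x,y,z],down(a))
        if q is not None: c.append((abs(q[6]),a))
    return min(c)[1]
def fit_tray(P):
    """least-squares fit of the wall centre line to the wall tops"""
    m=(P[...,2]>.02)&(P[...,2]<.034)&(abs(P[...,0]-BAY[0])<.1)&(abs(P[...,1]-BAY[1])<.085)
    n=np.array([[-1,-1],[1,-1],[1,1],[-1,1]]); a,b,e,f=.083,.068,.044,.059
    v=np.array([(a,-e),(a,e),(f,e),(f,b),(-f,b),(-f,e),(-a,e),(-a,-e),(-f,-e),(-f,-b),(f,-b),(f,-e)])
    A,B=v,np.roll(v,-1,0); q=P[m][:,:2]
    def dist(s):
        l=(q-s[:2])@R2(s[2]); d=B-A
        t=np.clip(((l[:,None]-A)*d).sum(-1)/(d*d).sum(-1),0,1)
        return np.linalg.norm(l[:,None]-A-t[...,None]*d,axis=-1).min(1)
    r=least_squares(dist,[*BAY,YAW],loss='soft_l1',f_scale=.003)
    return r.x,np.median(dist(r.x)),len(q)
def look_cases(tag=None):
    b,d=camera('top'); P=cloud('top',d)
    if tag: cv2.imwrite(f'pics/{tag}.png',b)
    return b,P,[r for r in rects(b,P,.027,.048,amin=200) if .088<r[3]<.108 and .048<r[4]<.066]
E
python3 - <<'E'
from h import *
x,y,yaw=.5836,.127,.042
a=grasp_yaw(x,y,.1,yaw); env.grip(.085,50)
env.reach([x,y,.2],down(a)); print(env.movel([x,y,.083],.12,stop_force=10)); env.grip(.03,50); st()
env.movel([x,y,.17],.1); st()
env.reach([.60,.30,.17],down(a)); print(env.movel([.60,.30,.0785],.1,stop_force=6)); st()
env.grip(.085); env.movel([.60,.30,.2],.25); env.reach([.5,-.13,.3],down(a))
b,P,c=look_cases('t3'); print(fit_tray(P),BAY,YAW); [print(*r) for r in c]; st()
[print('meter',*r) for r in rects(b,P,.015,.04,False,(.5,.7,.22,.38))]
E
```

```text
False
t 22.8 [0.5841 0.1271 0.084 ] F [-0.9  0.8  5.1] open 0.0606 gf 54.6 q7 -1.36
t 23.8 [0.5831 0.1271 0.1694] F [ 0.6  0.4 -2.2] open 0.0607 gf 54.4 q7 -1.44
True
t 25.4 [0.599  0.2995 0.079 ] F [-0.4 -0.4  6.2] open 0.0610 gf 55.7 q7 -1.63
(array([ 0.58317473,  0.12731059, -0.05332869]), np.float64(0.0020208078794657636), 516) [0.5858454  0.12894828] -0.067
0.5712 -0.0742 -0.0289 0.0972 0.0557 0.0372 546.0
0.4276 0.3935 -0.1053 0.0998 0.0567 0.0371 643.0
t 28.1 [ 0.5008 -0.1286  0.2997] F [-0.4 -0.8  0.2] open 0.0847 gf 0.0 q7 -1.12
meter 0.5985 0.2987 0.0274 0.1166 0.0619 0.0256 788.0
```

```bash
cat > stack.py <<'E'
from h import *
import sys
TX,TY,TA=.5838,.1278,-.058
def one(n,r):
    x,y,yaw=map(float,r[:3]); zt=.083+.036*n
    hi=max(.2,zt+.06); a=grasp_yaw(x,y,.1,yaw); at=a+(TA-yaw)
    env.reach([x,y,max(.16,hi-.06)],down(a))
    if env.movel([x,y,.078],.15,stop_force=10): print('touched on descent'); st(); return False
    env.grip(.03,60); o=env.get_state()['opening']
    env.movel([x,y,hi],.2); o2=env.get_state()['opening']
    env.reach([TX,TY,hi],down(at)); o3=env.get_state()['opening']
    print('case',n,r[:3],'open',np.round([o,o2,o3],4))
    if not all(.05<v<.06 for v in(o,o2,o3)): print('grip lost?'); st(); return False
    hit=env.movel([TX,TY,zt+.008],.15,stop_force=8)
    if hit: print('early contact'); st(); return False
    hit=env.movel([TX,TY,zt-.002],.03,stop_force=5); st()
    env.grip(.085); env.movel([TX,TY,min(hi+.06,.36)],.25)
    return True
def find(tag):
    """fresh look; cases on the bench (not near the tray)"""
    b,P,c=look_cases(tag); return b,P,[r for r in c if np.hypot(r[0]-TX,r[1]-TY)>.1]
def top(P,b,n):
    z=.005+.036*n; q=rects(b,P,z-.008,z+.01,True,(TX-.1,TX+.1,TY-.1,TY+.1))
    print('top of stack',q)
E
python3 - <<'E'
from stack import *
n=0
b,P,c=find('s0')
env.reach([TX,TY,.34],down(1.5)); b,P,c=find('s1'); print(len(c),[list(map(float,r[:3])) for r in c])
r=max(c,key=lambda r:r[0])
if one(n,r):
    env.reach([.5,.27,.34],down(1.5)); b,P,c=find('s2'); top(P,b,1); [print(*q) for q in c]; print(fit_tray(P)[0])
E
```

```text
5 [[0.5705, -0.0738, -0.0296], [0.5581, -0.1931, 0.0895], [0.4277, 0.3933, -0.1012], [0.4391, -0.2014, 0.1207], [0.4192, -0.0766, -0.1434]]
case 0 [ 0.5705 -0.0738 -0.0296] open [0.055  0.055  0.0547]
t 36.1 [0.5846 0.1281 0.0839] F [-1.   0.3  5.5] open 0.0553 gf 64.1 q7 -1.32
top of stack [array([ 5.840e-01,  1.278e-01, -3.200e-02,  9.920e-02,  5.500e-02,
        4.180e-02,  6.050e+02])]
0.5581 -0.1926 0.086 0.0993 0.057 0.0371 600.0
0.4391 -0.2016 0.1121 0.0998 0.0555 0.037 627.0
0.4195 -0.0767 -0.1443 0.0991 0.0569 0.0373 630.0
[ 0.58333253  0.12745835 -0.05089765]
```

```bash
cat > run.py <<'E'
from stack import *
n=int(sys.argv[1])
while n<5:
    env.reach([TX,TY,.36],down(1.5)); b,P,c=find(f'n{n}')
    print(n,'seen',len(c),[list(map(float,r[:2])) for r in c])
    if len(c)!=5-n: print('count mismatch'); break
    if not one(n,max(c,key=lambda r:r[0])): break
    n+=1
    env.reach([.5,.3,.36],down(1.5)); b,P,c=find(f'm{n}'); top(P,b,n); st()
    q=rects(b,P,.036*n-.003,.036*n+.015,True,(TX-.1,TX+.1,TY-.1,TY+.1))
    if not q or np.hypot(q[0][0]-TX,q[0][1]-TY)>.008 or abs(q[0][2]-TA)>.09: print('check stack'); break
E
python3 run.py 1
```

```text
1 seen 4 [[0.558, -0.1927], [0.4276, 0.3935], [0.4391, -0.2014], [0.4193, -0.0767]]
case 1 [ 0.558  -0.1927  0.087 ] open [0.0551 0.0551 0.0549]
t 46.0 [0.5847 0.1278 0.1199] F [-2.   0.7  6.8] open 0.0550 gf 64.6 q7 -1.27
top of stack [array([ 5.835e-01,  1.278e-01, -5.560e-02,  9.840e-02,  5.440e-02,
        7.780e-02,  6.400e+02])]
t 49.2 [0.5001 0.2996 0.3595] F [ 0.   0.1 -0.4] open 0.0852 gf 0.0 q7 0.95
2 seen 3 [[0.4278, 0.3935], [0.4391, -0.201], [0.4193, -0.0766]]
case 2 [ 0.4391 -0.201   0.117 ] open [0.0549 0.0554 0.055 ]
t 55.7 [0.5846 0.1277 0.1557] F [-2.  -0.   6.1] open 0.0551 gf 64.7 q7 -1.26
top of stack [array([ 5.840e-01,  1.278e-01, -5.360e-02,  9.890e-02,  5.500e-02,
        1.138e-01,  6.790e+02])]
t 58.8 [0.5001 0.2996 0.3595] F [-0.4 -0.3  0.1] open 0.0848 gf 0.0 q7 0.97
3 seen 2 [[0.4276, 0.3935], [0.4191, -0.0764]]
case 3 [ 0.4276  0.3935 -0.1125] open [0.0552 0.0551 0.0551]
t 65.3 [0.5849 0.1281 0.1922] F [ 1.1 -1.1  3.8] open 0.0553 gf 64.2 q7 1.44
top of stack [array([ 5.848e-01,  1.278e-01, -5.200e-02,  9.840e-02,  5.500e-02,
        1.498e-01,  7.240e+02])]
t 67.2 [0.5009 0.2975 0.3591] F [ 0.6 -0.6 -0.1] open 0.0851 gf 0.0 q7 0.98
4 seen 1 [[0.4192, -0.0765]]
case 4 [ 0.4192 -0.0765 -0.1464] open [0.0554 0.0553 0.0551]
t 74.7 [0.5847 0.1277 0.2274] F [-1.  -0.3  5.3] open 0.0549 gf 64.4 q7 -1.43
top of stack [array([ 5.841e-01,  1.278e-01, -5.420e-02,  9.780e-02,  5.540e-02,
        1.858e-01,  7.730e+02])]
t 78.0 [0.5001 0.2996 0.3597] F [-0.1 -0.  -1.2] open 0.0850 gf 0.0 q7 0.95
```

All five are stacked. I'll check once more, with the arm out of the way, before handing in.

Run:
```python
from stack import *
env.reach([.45,-.25,.36],down(1.5)); b,P,c=find('f'); top(P,b,5); print(fit_tray(P)[0],len(c))
[print('meter',*r) for r in rects(b,P,.015,.04,False,(.5,.7,.22,.38))]
s,_=camera('scene')
cv2.imwrite('pics/c4.png',np.hstack([cv2.resize(b[140:290,120:270],(390,500)),cv2.resize(s[130:280,170:320],(390,500))]))
```

```text
top of stack [array([ 5.841e-01,  1.275e-01, -5.860e-02,  9.780e-02,  5.510e-02,
        1.858e-01,  7.740e+02])]
[ 0.58318751  0.12734258 -0.05360424] 0
meter 0.5985 0.2989 0.0251 0.1168 0.0616 0.0258 780.0
```

View pics/c4.png

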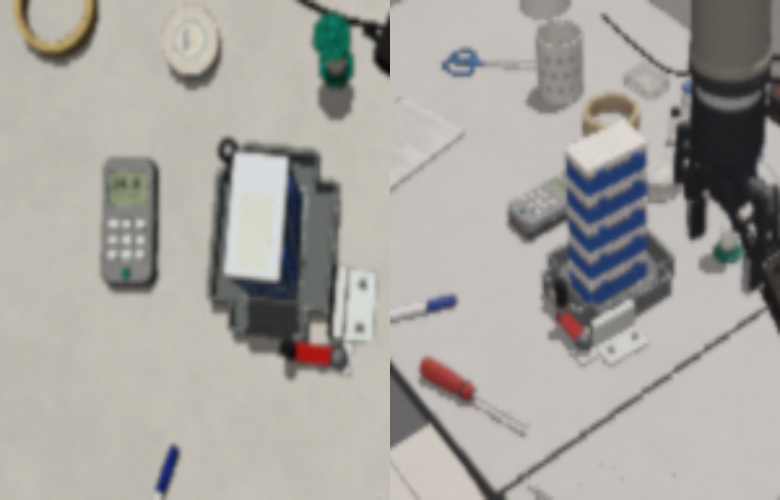

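The picture shows the square five-case column in the docked tray at (258,215), the latch closed at (315,353) and the meter flat on the bench at (130,220). The tin and timer are where they were.

```bash
python3 -c "
from h import *
print(job.job_done())"
```

```text
the job is handed in; nothing more can be done
None
```

I handed the job in with the tray docked against the stop, the latch closed, the flow meter flat on the bench, and all five cases stacked square in the tray; my last camera check showed all of this, but the hand-in gave no verdict.

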